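# Fit a cloned drive in the backup box and close it

### The job

The copy is finished: lift the blue-label hard drive out of the dock and slide it into the empty bay of the two-bay backup box until it is fully home, label facing the same way as on the drive beside it. Lower it rather than let it drop, then swing the box's lid completely shut. Leave the drive beside it in place and do not knock the other things on the desk.

Things in the scene. Friction and masses are not known exactly. Their poses are not given: they have to be found in the camera images.
- drive: Loose 3.5 inch hard drive, 102 (its x) x 26 (its y) x 147 mm (its z), about 0.6 kg; white and BLUE label on its +y face, green board on the -y face. Origin: centre of its lower (connector) end, z up its length. It starts standing in the dock, lower end 26 mm above the desk, 111 mm of it showing; take it from above across its 26 mm thickness.
- drive_label (a point): Centre of the blue band of that drive's label: on its +y face, 118 mm above its lower end.
- dock: Black single-bay drive dock ('toaster'), 150 (x) x 86 (y) x 62 mm high, fixed to the desk. Origin: centre of its underside; its front (button, blue light) faces its -x. Upward slot at its centre, 105.6 (x) x 30 mm (y), floor 26 mm above the desk; the drive lifts straight out freely.
- box: Two-bay backup box, fixed: grey and black case 144 (x) x 150 (y) x 135 mm high, white hinged lid. Origin: centre of its underside; front (button, two green lights) faces its -x. In its flat top two slots open upward, centres x = 0, y = +30 mm (empty) and -30 mm (taken), each 105.6 (x) x 30 mm (y), 3 mm chamfer, floor 18 mm above the desk.
- empty_bay (a point): Centre of the empty bay's mouth, 135 mm above the desk (box frame 0, +30, 135 mm; the box's axes). No spring or latch: the drive slides down freely and is home when its lower end rests on the bay floor, 117 mm below this point, its top then 30 mm above the case. Standing 6 mm or more too high, it blocks the lid.
- lid (a joint): Lid angle, rad: 0 = shut, grows as it opens, stop at 1.85; starts at 1.5 to 1.8. White cap 144 x 150 mm, 40 mm deep, walls 4 mm, open below, 0.22 kg, hinged along y at the case's rear (+x) top edge. Friction hinge (0.25 N m): the lid stays where it is left and must be pushed all the way down; no spring or catch.
- lid_hinge (a point): Middle of the lid's hinge axis, at the box's rear top edge (box frame +72, 0, 135 mm). Axes turn with the lid: -x runs from the hinge to the lid's front, z is the outward normal of its top face, which lies 40 mm from the hinge axis.
- lid_front (a point): Middle of the front edge of the lid's outer top face (144 mm from the hinge along the lid's -x, 40 mm along its z). With the lid open it is the highest part, about 270 to 285 mm above the desk. Axes turn with the lid.
- other_drive: Loose 3.5 inch hard drive, 102 (its x) x 26 (its y) x 147 mm (its z), about 0.6 kg, with a YELLOW label on its +y face; already home in the box's second bay (box frame y = -30 mm), its top at 165 mm. Origin: centre of its lower end. Stays where it is.
- spare_drive: A third drive with a RED label, lying flat on the desk, 102 x 147 x 26 mm high. Origin: centre of its underside. Bystander.
- drink_can: Black and green drink can, 66 mm across, 165 mm tall, full. Origin: centre of its base. Bystander.
- wallet: Brown folded wallet, 110 x 88 x 17 mm. Origin: centre of its underside. Bystander.
- screwdriver: Red-handled screwdriver about 190 mm long, lying along its x, handle to -x. Bystander.
- phone: Black phone 150 x 72 x 9 mm, lying flat. Origin: centre of its underside. Bystander.
- keyboard: Black keyboard 440 x 135 x 30 mm. Origin: centre of its underside. Bystander.
- mouse: Black mouse 115 x 60 x 37 mm on a mat 3 mm thick. Origin: centre of its underside. Bystander.
Not all that is in view belongs to the job. Leave any orange look-alike of the drive alone.

How it is judged:
On the way, in this order (a step that is already met when the one before it is completed fails the run):
1. the drive is lifted clear of the dock (z of drive in the frame of dock above 0.08 m), for 0.1 s.
2. the drive is fully home in the empty bay, label the same way as its neighbour's, and let go (z of drive in the frame of box between 0.012 and 0.022 m and x of drive in the frame of box between -0.006 and 0.006 m and y of drive in the frame of box between 0.024 and 0.036 m and angle between the z axis of drive and the z axis of box, either way round below 0.05 rad and y of drive_label in the frame of box above 0.036 m and contact force between the fingers and drive below 0.1 N), for 0.2 s.
3. the lid is shut over it (z of drive in the frame of box between 0.012 and 0.022 m and x of drive in the frame of box between -0.006 and 0.006 m and y of drive in the frame of box between 0.024 and 0.036 m and angle between the z axis of drive and the z axis of box, either way round below 0.05 rad and y of drive_label in the frame of box above 0.036 m and value of joint lid below 0.03 rad), for 0.2 s.
At the end, for the whole second after the job is handed in: Blue-label drive at rest in the empty bay: within 4 mm of its floor, 6 mm of its centre in x and y, upright within 0.05 rad, label to the box's +y like its neighbour's. Lid within 0.03 rad of shut. Neighbouring drive moved under 8 mm, bystanders under 30 mm (all of step 3 and linear speed of drive below 0.01 m/s and distance of other_drive from where it was at the start of the episode below 0.008 m and distance of each of spare_drive, drink_can, wallet, screwdriver, phone, keyboard, mouse from where it was at the start of the episode below 0.03 m); the robot touches nothing.
It fails at once if the drive is dropped (falls faster than 0.6 m/s, a drop of about 20 mm, with no finger on it) (linear speed of drive above 0.6 m/s and contact force between the fingers and drive below 0.05 N).
It fails at once if the neighbouring drive is pulled up or knocked by more than 15 mm (distance of other_drive from where it was at the start of the episode above 0.015 m).
It fails at once if a bystander is moved by more than 30 mm (distance of any of spare_drive, drink_can, wallet, screwdriver, phone, keyboard, mouse from where it was at the start of the episode above 0.03 m).
It also fails if it takes over 69 s, if anything falls off the work surface, if the arm or the gripper's body presses on something with over 40 N, if the wrist force passes 120 N, or if a joint passes its speed limit or range.

### The arm

A 7-joint arm with a two-finger parallel gripper is mounted at the origin on the work surface. World frame = base frame: x ahead of the robot, y to its left, z up, the work surface at z = 0. Lengths are in m, angles in rad, forces in N, time in s.
With the tool pointing down it reaches from about 0.35 to 0.9 m from the base axis. Payload 8.1 kg.
Tool frame: the origin (TCP) lies on the centre line of the jaws, within the pads' length; the fingertips stand 25 mm ahead of it and the grasp point (between the pads) lies 6 mm ahead of it; z points along the fingers, y is the line along which they close (so a half turn about z gives the same grasp; the last joint's range is limited). The gripper opens to 92 mm and grips with 3 to 60 N. Pads are 19 mm wide; open, the fingers measure 130 mm over their backs; the gripper's body (75 mm by 190 mm) begins 47 mm behind the grasp point.
Start: joints at [-1.254, 0.434, 0.025, 1.573, -0.012, 1.134, -0.075], TCP at [0.255, 0.571, 0.252] pointing down, gripper open.
Joint ranges: [-2.62, 2.62], [-0.44, 2.09], [-1.27, 1.32], [0.08, 2.57], [-1.32, 4.46], [0.12, 2], [-2.74, 2.74]. Speed limits (rad/s): [2.22, 2.22, 3.01, 3.01, 3.14, 3.14, 3.14].

### API

Orientations are given as a unit quaternion [x, y, z, w].
In Python, from station import manip gives the robot as it stands.
- The arm moves only by the tool apply_moves, never from a script. Its arguments are lists of equal length, an entry for each row: "grip": the opening, from -1 (shut) to 1 (fully open); "translation": the shift along the tool's x, y, z normalised to -1 to 1, where 1 is 0.06 m, a list of three; "twist": the turn about the tool's z normalised to -1 to 1, where 1 is 90 degrees. A call has 1 to 8 rows; each row shifts and turns the commanded pose from where the row before left it, along the tool's axes as they then stand; what a row does not reach is not made up. A row lasts 1/8 s, in which the tool goes at most 62.5 mm and 10.7 degrees, less where a joint would pass 70% of its speed; a pose out of reach is approached as far as the arm can. A call with a number of a shift or a turn outside -1 to 1 is refused whole. A call with a gripper value outside its range is refused whole. The fingers move at their own pace and stop on an object; "grip_force" is the grip in N (left out, the last holds). Time passes only in rows, so rows that do not move let the fingers close. It gives the time, the measured TCP pose, the force, the opening and the grip force at its end, in the units of the state.
- manip.read_state(): the state, without advancing time (a new reading comes with each control period).
- manip.read_camera(name): name is "scene" or "top" or "wrist"; returns (picture, depth): 420x560x3 uint8, red, green, blue; 420x560 float32, m along the optical axis (not along the pixel's ray), 0 where there is no reading.
- manip.calibration(name): a dict with "fovy" (degrees; the focal length in pixels is half the picture's height over the tangent of half this angle, whatever the lens; pixels are square), "cx", "cy" (the principal point, pixels), "eye" and "orientation" of the camera in the world; the wrist camera has in their place "mount" (4x4, takes a point from camera to tool coordinates, whose origin is the TCP and whose axes are the flange's). Camera axes: x right, y up, looking along -z (the intrinsics and any distortion apply to the point x, -y, -z); pixel columns grow to the right and rows downward; lengths in m; the calibration is good to about 2 mm. A picture is of the moment at which its call begins: read the wrist's pose just before it. calibration takes no time and is no camera call.
- manip.hand_in(): hands the job in; it is judged then, once.
The state is a dict: "t": time; "qpos": joint angles; "joint_vel": joint speeds; "joint_efforts": joint torques, N m; "tcp_pos": TCP position; "tool_rot": TCP orientation; "force": force on the tool from outside, world axes, zero at the start; "torque": the same for the moment, N m; "finger_gap": finger opening in m; "grip_force": force on a finger pad.
Only numpy, scipy, OpenCV 4.12 (cv2) and the standard library are available. Lean on these libraries where they do the work, as an engineer would, in place of code of your own. Each camera call takes 0.05 s, during which the arm holds its last target. There are 200 camera calls.

## Working session

There is one attempt and no reset: what is moved stays moved. The work goes in short steps, Python scripts to look and compute and a tool call to move; the robot and the scene stay as the last step left them, time stands still between calls to the robot, and variables do not carry over. Pictures are saved under pics/ and viewed, at most 10 in all, crops included, and the job is handed in when it is done.

Besides the shell and the picture viewer there is one more tool, called after "Request:" by a JSON object that holds its "fn" and its "kwargs", one argument or row to a line. apply_moves: Moves the arm, as the interface text tells. Its arguments: {"type":"object","properties":{"grip":{"type":"array","items":{"type":"number"}},"translation":{"type":"array","items":{"type":"array","items":{"type":"number"}}},"twist":{"type":"array","items":{"type":"number"}},"grip_force":{"type":"number"}},"required":["grip","translation","twist"]}

```bash
mkdir -p pics; ls
cat > h.py <<'E'
import numpy as np, cv2
from scipy.spatial.transform import Rotation as R
from station import manip
def cam(name):
    s=manip.read_state(); im,d=manip.read_camera(name); c=manip.calibration(name)
    return s,im,d,c
def pose(c,s):
    if 'mount' in c:
        M=np.array(c['mount']); T=np.eye(4); T[:3,:3]=R.from_quat(s['tool_rot']).as_matrix(); T[:3,3]=s['tcp_pos']
        return T@M
    T=np.eye(4); o=np.array(c['orientation']); T[:3,:3]=R.from_quat(o).as_matrix() if o.size==4 else o.reshape(3,3); T[:3,3]=c['eye']; return T
def rays(uv,c,T,shape=(420,560)):
    f=shape[0]/2/np.tan(np.radians(c['fovy'])/2); uv=np.atleast_2d(uv).astype(float)
    d=np.c_[(uv[:,0]-c['cx'])/f,-(uv[:,1]-c['cy'])/f,-np.ones(len(uv))]
    return T[:3,3],d@T[:3,:3].T      # scaled so that depth multiplies
def cloud(d,c,T):
    v,u=np.mgrid[0:d.shape[0],0:d.shape[1]]
    o,r=rays(np.c_[u.ravel(),v.ravel()],c,T); P=o+r*d.reshape(-1,1)
    return P.reshape(*d.shape,3)
E
python3 - <<'E'
from h import *
for n in ('scene','top','wrist'):
    s,im,d,c=cam(n); print(n,c); cv2.imwrite(f'pics/{n}0.png',im[...,::-1]); np.savez(f'{n}0.npz',im=im,d=d,T=pose(c,s))
print(s)
E
```

```text
pics
scene {'fovy': 57.47143265545127, 'cx': 281.85237793736144, 'cy': 207.05044248299592, 'eye': array([1.22052454, 0.14616803, 1.28245207]), 'orientation': array([0.174327  , 0.20899579, 0.72826932, 0.62893136])}
top {'fovy': 51.096569840040246, 'cx': 285.1297825730485, 'cy': 208.1555943229978, 'eye': array([0.17251677, 0.03731406, 1.65244248]), 'orientation': array([ 0.07939716, -0.08016043, -0.69292084,  0.71213138])}
wrist {'fovy': 64.83015675259226, 'cx': 273.66916454394897, 'cy': 212.2838660656891, 'mount': array([[-1.96084717e-04,  9.68808378e-01,  2.47810994e-01,
         6.50214516e-02],
       [ 9.99999967e-01,  1.48528552e-04,  2.10600040e-04,
        -6.61449292e-04],
       [ 1.67224075e-04,  2.47811027e-01, -9.68808375e-01,
        -1.33287994e-01],
       [ 0.00000000e+00,  0.00000000e+00,  0.00000000e+00,
         1.00000000e+00]])}
{'t': 0.1, 'qpos': array([-1.25361714,  0.43514165,  0.02494353,  1.57399404, -0.01159593,
        1.13401187, -0.07510693]), 'joint_vel': array([-0.00049496, -0.00098777,  0.00016167, -0.00223894,  0.00030688,
        0.00034854, -0.00057079]), 'joint_efforts': array([ 2.88057745e-03, -6.69126749e+01,  9.87832211e-01, -3.15147042e+01,
       -6.06365036e-02,  3.73323401e-02,  2.59992493e-05]), 'tcp_pos': array([0.25458257, 0.57033646, 0.251035  ]), 'tool_rot': array([ 2.08374958e-01,  9.78048761e-01, -6.99549682e-04, -8.80795582e-05]), 'force': array([0.67174438, 0.32028078, 0.38963939]), 'torque': array([ 0.0003069 , -0.00704371,  0.04725567]), 'grip_force': 0.0, 'finger_gap': 0.09171245445811335}
```

View pics/scene0.png

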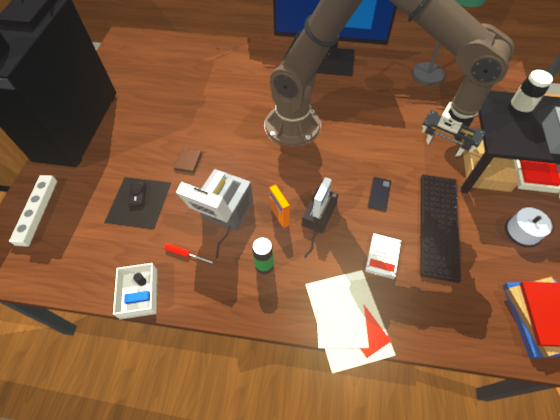

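View pics/top0.png

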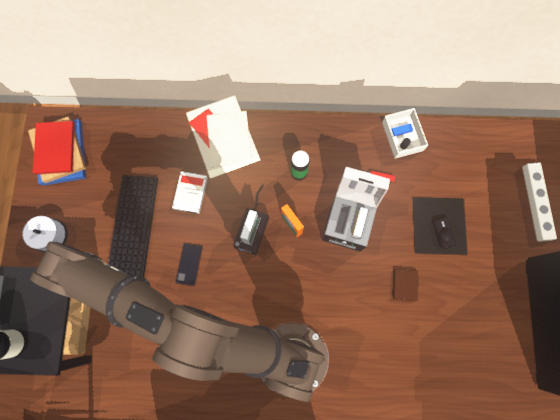

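Scene picture: dock with drive at (322,200), box at (215,195) with the lid open toward the far side, orange decoy at (280,205), can at (263,253). Top view: dock (250,230), box (352,215), decoy (291,220), can (299,165).

Run:
```python
from h import *
out=[]
for n,(u0,v0,u1,v1) in (('top',(225,140,400,260)),('scene',(165,150,345,275))):
    z=np.load(n+'0.npz'); c=manip.calibration(n); P=cloud(z['d'],c,z['T'])
    print(n,'desk z',np.median(P[300:310,380:390,2]) if n=='top' else np.median(P[330:340,200:250,2]))
    im=cv2.resize(z['im'][v0:v1,u0:u1],None,fx=4,fy=4,interpolation=cv2.INTER_CUBIC)
    cv2.imwrite(f'pics/{n}c.png',im[...,::-1])
    for name,pts in {'top':dict(dock=(250,226),box=(355,225),decoy=(291,220),can=(300,158),lidtop=(385,185)),'scene':dict(drive=(322,188),decoy=(277,195),can=(262,243),box=(200,195))}[n].items():
        u,v=pts; print(name,P[v-1:v+2,u-1:u+2].reshape(-1,3).mean(0).round(3))
```

```text
top desk z 0.000534945813885801
dock [0.447 0.159 0.173]
box [ 0.465 -0.205  0.147]
decoy [0.477 0.019 0.145]
can [ 0.699 -0.008  0.166]
lidtop [ 0.576 -0.283  0.275]
scene desk z -0.006884255181826893
drive [0.45  0.163 0.173]
decoy [0.484 0.008 0.146]
can [ 0.686 -0.009  0.164]
box [ 0.668 -0.178  0.384]
```

View pics/topc.png

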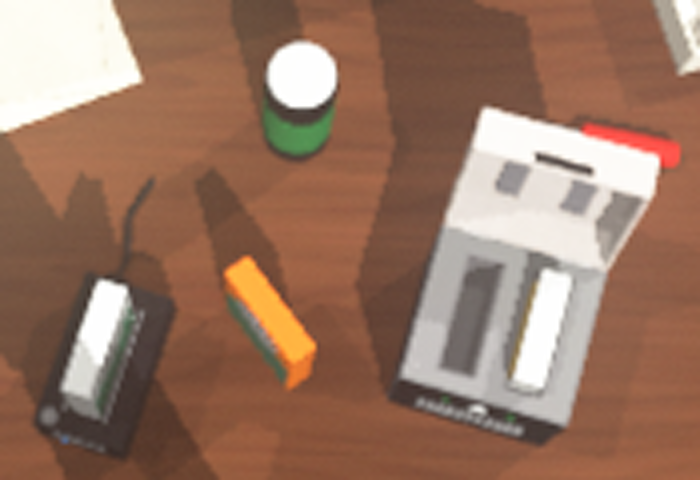

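View pics/scenec.png

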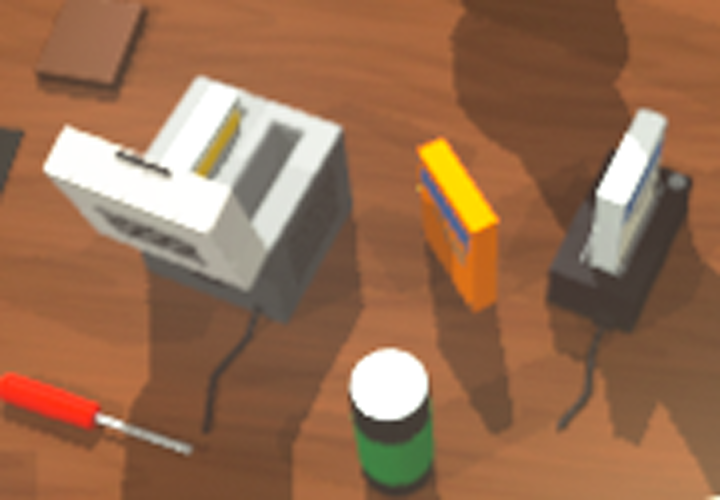

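Crops: blue label faces scene-right (+y), green board on −y. Box front lights face the robot, the empty bay is on the +y side, and the neighbour's yellow label also faces +y. So no half turn is needed. Next, yaws.

```bash
cat >> h.py <<'E'
def rect(xy):
    (c,sz,a)=cv2.minAreaRect(np.asarray(xy,np.float32)*1000)
    b=cv2.boxPoints((c,sz,a)); e=b[1]-b[0]; f=b[2]-b[1]; l=e if np.linalg.norm(e)>np.linalg.norm(f) else f
    if l[0]<0: l=-l
    return np.round(c,1),np.round(sz,1),round(float(np.arctan2(l[1],l[0])),4)
def yaw(s):
    m=R.from_quat(s['tool_rot']).as_matrix(); return float(np.arctan2(-m[1,0],-m[0,0]))  # heading of tool -x
E
python3 - <<'E'
from h import *
for n in ('top','scene'):
    z=np.load(n+'0.npz'); c=manip.calibration(n); P=cloud(z['d'],c,z['T'])
    def sel(x0,x1,y0,y1,z0,z1): 
        m=(P[...,0]>x0)&(P[...,0]<x1)&(P[...,1]>y0)&(P[...,1]<y1)&(P[...,2]>z0)&(P[...,2]<z1); return P[m]
    for nm,a in dict(drive=(.36,.55,.1,.22,.16,.185),dock=(.33,.56,.06,.26,.052,.072),case=(.33,.6,-.32,-.1,.125,.145),nb=(.38,.6,-.32,-.1,.157,.175)).items():
        q=sel(*a); print(n,nm,len(q),np.median(q[:,2]).round(4),rect(q[:,:2]) if len(q)>5 else '')
s=manip.read_state(); print(yaw(s))
E
```

```text
top drive 235 0.1735 (array([451.4, 164.3]), array([ 27.1, 101.7]), -0.2758)
top dock 607 0.0627 (array([452.1, 164.8]), array([ 86.7, 152.2]), -0.2928)
top case 1697 0.1358 (array([ 500.6, -197.7]), array([153. , 187.1]), -0.265)
top nb 323 0.1656 (array([ 514.4, -200.7]), array([149. , 171.3]), -0.2638)
scene drive 205 0.1718 (array([453.6, 164.6]), array([ 26.2, 105.9]), -0.2879)
scene dock 527 0.0614 (array([455. , 164.3]), array([ 85.8, 152.7]), -0.2877)
scene case 749 0.1343 (array([ 503.8, -197.7]), array([155.9, 188.9]), -0.2644)
scene nb 198 0.1643 (array([ 531.8, -191.7]), array([140. , 173.2]), -0.4481)
-0.41986680993924164
```

Request:
{"fn": "apply_moves", "kwargs": {
  "grip": [1,1,1,1,1,1,1,1],
  "translation": [
    [-0.72,-0.61,-0.1],
    [-0.72,-0.61,-0.1],
    [-0.72,-0.61,-0.1],
    [-0.72,-0.61,-0.1],
    [-0.72,-0.61,-0.1],
    [-0.72,-0.61,-0.1],
    [-0.72,-0.61,-0.1],
    [-0.72,-0.61,-0.1]
  ],
  "twist": [0,0,0,0,0,0,0,0]
}}

```text
t: 1.15
tcp_pos: [0.4514, 0.1607, 0.3]
tool_rot: [0.208, 0.978, 0.0, 0.0]
force: [0.5, 0.5, -0.4]
finger_gap: 0.092
grip_force: 0.0
```

Request:
{"fn": "apply_moves", "kwargs": {
  "grip": [1,1],
  "translation": [
    [0,0,0],
    [0,0,0]
  ],
  "twist": [-0.085,0]
}}

```text
t: 1.4
tcp_pos: [0.451, 0.1621, 0.2996]
tool_rot: [0.144, 0.99, 0.0, -0.0]
force: [-0.2, 0.4, 0.7]
finger_gap: 0.0918
grip_force: 0.0
```

```bash
cat > look.py <<'E'
from h import *
import sys
s,im,d,c=cam('wrist'); T=pose(c,s); P=cloud(d,c,T)
print('t',s['t'],'tcp',np.round(s['tcp_pos'],4),'yaw',round(yaw(s),4),'F',s['force'].round(2))
cv2.imwrite(f'pics/{sys.argv[1]}.png',im[...,::-1]); np.savez(sys.argv[1]+'.npz',im=im,d=d,T=T,P=P)
for a in sys.argv[2:]:
    x0,x1,y0,y1,z0,z1=map(float,a.split(','))
    m=(d>0)&(P[...,0]>x0)&(P[...,0]<x1)&(P[...,1]>y0)&(P[...,1]<y1)&(P[...,2]>z0)&(P[...,2]<z1)
    q=P[m]; print(a,len(q),np.median(q[:,2]).round(4) if len(q) else '',rect(q[:,:2]) if len(q)>5 else '')
E
python3 look.py w1 .36,.55,.1,.23,.162,.185 .33,.56,.06,.26,.054,.070
```

```text
t 1.4 tcp [0.451  0.1621 0.2996] yaw -0.2881 F [-0.24  0.39  0.74]
.36,.55,.1,.23,.162,.185 3897 0.1733 (array([451.6, 164.7]), array([ 26.7, 101. ]), -0.2873)
.33,.56,.06,.26,.054,.070 6389 0.0624 (array([453.3, 164.5]), array([ 86.2, 149.7]), -0.2867)
```

View pics/w1.png

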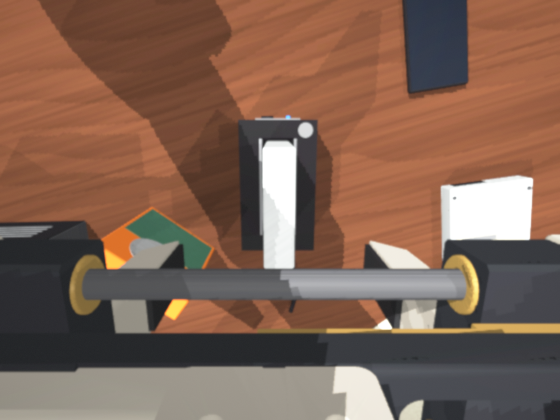

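Drive measured from wrist, top and scene agree: (0.4516, 0.1647), top z 0.173, yaw −0.287. In the picture the drive is at (280,200), between the jaws. Before gripping I'll look at the box, raised and clear of the lid.

Request:
{"fn": "apply_moves", "kwargs": {
  "grip": [1,1,1,1,1,1,1,1],
  "translation": [
    [-0.33,-0.79,-0.15],
    [-0.33,-0.79,-0.15],
    [-0.33,-0.79,-0.15],
    [-0.33,-0.79,-0.15],
    [-0.33,-0.79,-0.15],
    [-0.33,-0.79,-0.15],
    [-0.33,-0.79,-0.1],
    [0,0,0]
  ],
  "twist": [0,0,0,0,0,0,0,-0.015]
}}

```text
t: 2.45
tcp_pos: [0.49, -0.1983, 0.36]
tool_rot: [0.134, 0.991, -0.001, 0.0]
force: [-0.4, -0.3, 0.4]
finger_gap: 0.092
grip_force: 0.0
```

Request:
{"fn": "apply_moves", "kwargs": {
  "grip": [1,1],
  "translation": [
    [0,0,0],
    [0,0,0]
  ],
  "twist": [0,0]
}}

```text
t: 2.7
tcp_pos: [0.4905, -0.193, 0.3594]
tool_rot: [0.13, 0.991, 0.0, -0.0]
force: [-0.3, 0.6, 0.3]
finger_gap: 0.0918
grip_force: 0.0
```

```bash
python3 look.py w2 .38,.65,-.32,-.08,.130,.140 .38,.55,-.32,-.08,.160,.17
```

```text
t 2.7 tcp [ 0.4905 -0.193   0.3594] yaw -0.261 F [-0.27  0.6   0.32]
.38,.65,-.32,-.08,.130,.140 15583 0.1354 (array([ 497. , -196.5]), array([152.7, 175. ]), -0.2611)
.38,.55,-.32,-.08,.160,.17 2618 0.1653 (array([ 494. , -232.4]), array([ 48.4, 148.1]), -0.5112)
```

View pics/w2.png

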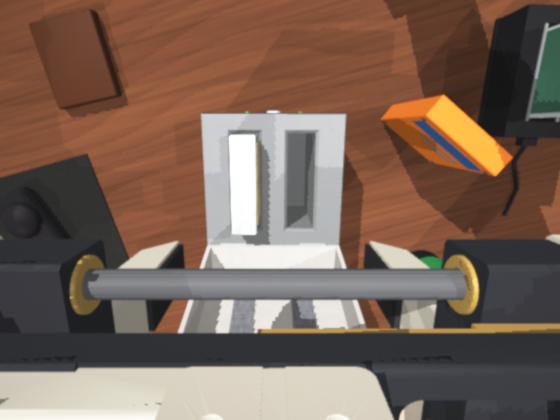

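```bash
cat > slot.py <<'E'
from h import *
z=np.load('w2.npz'); P,T,d=z['P'],z['T'],z['d']; c=manip.calibration('wrist')
v,u=np.mgrid[0:420,0:560]; uv=np.c_[u.ravel(),v.ravel()]; o,r=rays(uv,c,T)
def onplane(h): return (o+r*((h-o[2])/r[:,2])[:,None]).reshape(420,560,3)
for th,h in ((.131,.132),(.125,.132),(.1335,.1335)):
    m=((P[...,2]<th)&(d>0)); m[:,:275]=0; m[:,325:]=0; m[:120]=0; m[236:]=0
    k,lab,st,_=cv2.connectedComponentsWithStats(m.astype(np.uint8)); i=1+np.argmax(st[1:,4]); Q=onplane(h)[lab==i]
    print('slot',th,st[i],rect(Q[:,:2]))
m=(abs(P[...,2]-.165)<.004); m[:,:220]=0; m[:,270:]=0; m[:125]=0; m[240:]=0
print('nb',rect(P[m][:,:2]))
m=(abs(P[...,2]-.135)<.003); m[:,:198]=0; m[:,350:]=0; m[:108]=0; m[236:]=0
q=P[m][:,:2]; a=-.261; R2=np.array([[np.cos(a),np.sin(a)],[-np.sin(a),np.cos(a)]]); w=q@R2.T
ex=np.percentile(w,[.3,99.7],axis=0); print('case ext in box axes',ex.round(4)); 
cen=np.array([ex[0,0]+.072, ex[:,1].mean()]); print('box centre',R2.T@cen,'bay',R2.T@(cen+[0,.03]))
# lid: front edge highest
m=(P[...,2]>.2)&(d>0)&(P[...,0]>.5)&(P[...,2]<.3); print('lid max z',np.percentile(P[m][:,2],99) if m.any() else None)
E
python3 slot.py
```

```text
slot 0.131 [ 286  133   30   96 2587] (array([ 490.8, -163.5]), array([ 30.6, 105.4]), -0.2645)
slot 0.125 [ 286  133   29   94 2485] (array([ 489.5, -163.9]), array([ 29.2, 103. ]), -0.2638)
slot 0.1335 [ 285  131   33  100 2872] (array([ 490.8, -163.4]), array([ 34. , 109.5]), -0.2531)
nb (array([ 474.3, -221.6]), array([ 26. , 100.7]), -0.265)
case ext in box axes [[ 0.4445 -0.1363]
 [ 0.5765  0.0131]]
box centre [ 0.48316469 -0.19278195] bay [ 0.4909061  -0.16379797]
lid max z 0.25843184320461493
```

Slot mouth is visible at (285–316, 130–228). Bay centre is (0.4908, −0.1635), yaw −0.264, case top 0.135, and the neighbour's measured position is consistent with that. Going back to grasp.

Request:
{"fn": "apply_moves", "kwargs": {
  "grip": [1,1,1,1,1,1,1,1],
  "translation": [
    [0.31,0.8,0.14],
    [0.31,0.8,0.14],
    [0.31,0.8,0.14],
    [0.31,0.8,0.14],
    [0.31,0.8,0.14],
    [0.31,0.8,0.14],
    [0.31,0.8,0.14],
    [0,0,0]
  ],
  "twist": [0,0,0,0,0,0,0,0.0165]
}}

```text
t: 3.75
tcp_pos: [0.4498, 0.1684, 0.3001]
tool_rot: [0.14, 0.99, 0.0, -0.001]
force: [-0.0, -0.1, -0.8]
finger_gap: 0.092
grip_force: 0.0
```

Request:
{"fn": "apply_moves", "kwargs": {
  "grip": [1,1,1],
  "translation": [
    [0,0,0],
    [0,0,0],
    [0,0,0]
  ],
  "twist": [0,0,0]
}}

```text
t: 4.12
tcp_pos: [0.452, 0.1625, 0.3012]
tool_rot: [0.145, 0.989, 0.0, 0.0]
force: [0.3, -0.1, -0.6]
finger_gap: 0.0922
grip_force: 0.0
```

```bash
python3 look.py w3 .36,.55,.1,.23,.162,.185
```

```text
t 4.125 tcp [0.452  0.1625 0.3012] yaw -0.2901 F [ 0.3  -0.09 -0.57]
.36,.55,.1,.23,.162,.185 3828 0.1733 (array([451.7, 165.1]), array([ 26.4, 101. ]), -0.2804)
```

Request:
{"fn": "apply_moves", "kwargs": {
  "grip": [1,1,1,1,1,1,1],
  "translation": [
    [0,0.04,0],
    [0,0,0.5],
    [0,0,0.5],
    [0,0,0.5],
    [0,0,0.38],
    [0,0,0.2],
    [0,0,0]
  ],
  "twist": [0,0,0,0,0,0,0]
}}

```text
t: 5.05
tcp_pos: [0.4523, 0.1655, 0.1758]
tool_rot: [0.144, 0.99, -0.0, -0.0]
force: [0.2, -0.2, 0.4]
finger_gap: 0.0916
grip_force: 0.0
```

Request:
{"fn": "apply_moves", "kwargs": {
  "grip": [-1,-1,-1,-1,-1,-1,-1,-1],
  "grip_force": 30,
  "translation": [
    [0,0,0],
    [0,0,0],
    [0,0,0],
    [0,0,0],
    [0,0,0],
    [0,0,0],
    [0,0,0],
    [0,0,0]
  ],
  "twist": [0,0,0,0,0,0,0,0]
}}

```text
t: 6.05
tcp_pos: [0.4525, 0.1657, 0.1761]
tool_rot: [0.144, 0.99, 0.0, 0.0]
force: [0.3, 1.1, -0.8]
finger_gap: 0.0256
grip_force: 30.0
```

Request:
{"fn": "apply_moves", "kwargs": {
  "grip": [-1,-1,-1,-1,-1,-1,-1,-1],
  "grip_force": 45,
  "translation": [
    [0,0,-0.15],
    [0,0,-0.3],
    [0,0,-0.4],
    [0,0,-0.5],
    [0,0,-0.5],
    [0,0,-0.5],
    [0,0,-0.3],
    [0,0,0]
  ],
  "twist": [0,0,0,0,0,0,0,0]
}}

```text
t: 7.05
tcp_pos: [0.4526, 0.1656, 0.336]
tool_rot: [0.144, 0.99, 0.001, 0.001]
force: [-0.4, -0.1, -8.1]
finger_gap: 0.0256
grip_force: 45.0
```

```bash
python3 - <<'E'
from h import *
s=manip.read_state(); y=yaw(s); p=np.array(s['tcp_pos'])
D=np.array([.4908,-.1635,p[2]])-p; ax=R.from_quat(s['tool_rot']).as_matrix()
print(s['t'],p.round(4),y,s['force'],s['grip_force'],s['finger_gap'],'units',(ax.T@D/.06).round(3),'twist',-(-.264-y)/(np.pi/2))
E
python3 look.py w4 .36,.6,.06,.26,.30,.36
```

```text
7.05 [0.4526 0.1656 0.336 ] -0.28885567986849103 [-0.41490149 -0.0803883  -8.11385437] 44.994521141052246 0.02564354864497523 units [-2.173e+00 -5.076e+00 -4.000e-03] twist -0.01582361725992023
t 7.05 tcp [0.4526 0.1656 0.336 ] yaw -0.2889 F [-0.41 -0.08 -8.11]
.36,.6,.06,.26,.30,.36 10004 0.3331 (array([441.3, 168.6]), array([48.1, 81.5]), -0.5888)
```

Request:
{"fn": "apply_moves", "kwargs": {
  "grip": [-1,-1,-1,-1,-1,-1,-1,-1],
  "translation": [
    [-0.2,-0.4,0],
    [-0.3,-0.7,0],
    [-0.35,-0.8,0],
    [-0.35,-0.8,0],
    [-0.35,-0.8,0],
    [-0.3,-0.7,0],
    [-0.2,-0.5,0],
    [-0.1,-0.3,0]
  ],
  "twist": [0,0,0,0,0,0,0,0]
}}

```text
t: 8.1
tcp_pos: [0.4896, -0.1606, 0.3336]
tool_rot: [0.145, 0.989, -0.0, -0.001]
force: [0.5, 0.2, -7.2]
finger_gap: 0.0256
grip_force: 45.0
```

Request:
{"fn": "apply_moves", "kwargs": {
  "grip": [-1,-1,-1,-1,-1],
  "translation": [
    [-0.02,-0.07,0],
    [0,0,0],
    [0,0,0],
    [0,0,0],
    [0,0,0]
  ],
  "twist": [-0.016,0,0,0,0]
}}

```text
t: 8.72
tcp_pos: [0.4907, -0.1625, 0.3352]
tool_rot: [0.131, 0.991, 0.0, 0.0]
force: [-0.3, 0.2, -6.7]
finger_gap: 0.026
grip_force: 45.0
```

```bash
cat > err.py <<'E'
from h import *
s=manip.read_state(); y=yaw(s); p=np.array(s['tcp_pos'])
D=np.array([.4914,-.1637,p[2]])-p; ax=R.from_quat(s['tool_rot']).as_matrix()
print(s['t'],p.round(4),round(y,4),s['force'].round(1),s['torque'].round(2),s['grip_force'],s['finger_gap'],'units',(ax.T@D/.06).round(3),'twist',round(-(-.264-y)/(np.pi/2),4))
E
python3 err.py; python3 look.py w5
python3 - <<'E'
from h import *
a=cv2.imread('pics/w5.png')[100:300,180:420]
s,im,d,c=cam('scene'); b=im[100:300,150:390,::-1]
cv2.imwrite('pics/w5c.png',cv2.resize(np.hstack([a,b]),(800,333),interpolation=cv2.INTER_CUBIC))
E
```

```text
8.725 [ 0.4907 -0.1625  0.3352] -0.2627 [-0.3  0.2 -6.7] [-0.    0.02  0.06] 44.99467670917511 0.02604638401774784 units [-0.016 -0.016 -0.   ] twist 0.0008
t 8.725 tcp [ 0.4907 -0.1625  0.3352] yaw -0.2627 F [-0.35  0.23 -6.73]
```

View pics/w5c.png

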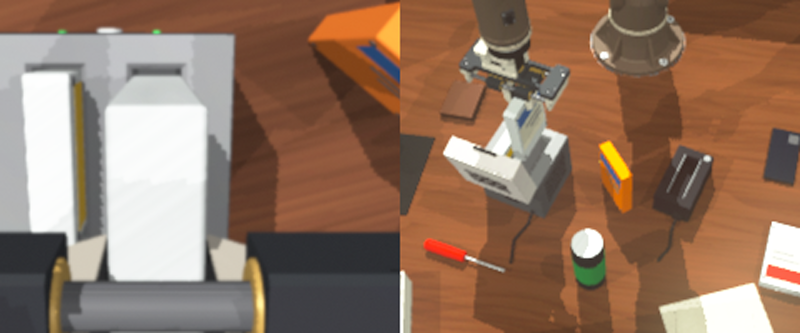

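The drive hangs upright above the empty bay with its label toward +y, at left crop (155,180). Descending to just above the mouth.

Request:
{"fn": "apply_moves", "kwargs": {
  "grip": [-1,-1,-1,-1,-1,-1],
  "translation": [
    [-0.015,-0.016,0.2],
    [0,0,0.3],
    [0,0,0.2],
    [0,0,0.05],
    [0,0,0],
    [0,0,0]
  ],
  "twist": [0,0,0,0,0,0]
}}

```text
t: 9.57
tcp_pos: [0.4916, -0.1643, 0.2907]
tool_rot: [0.131, 0.991, -0.0, 0.001]
force: [-0.5, 0.2, -7.9]
finger_gap: 0.0258
grip_force: 45.0
```

```bash
python3 err.py
```

```text
9.575 [ 0.4916 -0.1643  0.2907] -0.2636 [-0.5  0.2 -7.9] [-0.    0.06  0.03] 44.994547963142395 0.025799879735941084 units [ 0.006  0.009 -0.   ] twist 0.0003
```

Within 0.6 mm. Entering slowly.

Request:
{"fn": "apply_moves", "kwargs": {
  "grip": [-1,-1,-1,-1,-1,-1],
  "translation": [
    [0.005,0.007,0.06],
    [0,0,0.06],
    [0,0,0.06],
    [0,0,0.06],
    [0,0,0.06],
    [0,0,0]
  ],
  "twist": [0,0,0,0,0,0]
}}

```text
t: 10.32
tcp_pos: [0.4909, -0.1637, 0.2718]
tool_rot: [0.131, 0.991, 0.0, -0.0]
force: [0.3, -0.1, -7.4]
finger_gap: 0.0259
grip_force: 45.0
```

```bash
python3 err.py
```

```text
10.325 [ 0.4909 -0.1637  0.2718] -0.2636 [ 0.3 -0.1 -7.4] [ 0.03 -0.02 -0.01] 44.994542598724365 0.025879190754422927 units [-0.008  0.002 -0.   ] twist 0.0002
```

In the slot without contact. Continuing down.

Request:
{"fn": "apply_moves", "kwargs": {
  "grip": [-1,-1,-1,-1,-1,-1,-1,-1],
  "translation": [
    [0,0,0.15],
    [0,0,0.2],
    [0,0,0.25],
    [0,0,0.25],
    [0,0,0.25],
    [0,0,0.25],
    [0,0,0.17],
    [0,0,0]
  ],
  "twist": [0,0,0,0,0,0,0,0]
}}

```text
t: 11.32
tcp_pos: [0.4906, -0.1636, 0.1801]
tool_rot: [0.131, 0.991, 0.0, -0.001]
force: [-1.0, 0.5, -6.5]
finger_gap: 0.0254
grip_force: 45.0
```

```bash
python3 err.py
```

```text
11.325 [ 0.4906 -0.1636  0.1801] -0.2637 [-1.   0.5 -6.5] [-0.04  0.01 -0.01] 44.994603395462036 0.025382134413773454 units [-0.013  0.002 -0.   ] twist 0.0002
```

Request:
{"fn": "apply_moves", "kwargs": {
  "grip": [-1,-1,-1,-1,-1,-1],
  "translation": [
    [0,0,0.05],
    [0,0,0.05],
    [0,0,0.05],
    [0,0,0.03],
    [0,0,0.02],
    [0,0,0]
  ],
  "twist": [0,0,0,0,0,0]
}}

```text
t: 12.08
tcp_pos: [0.4911, -0.1637, 0.1689]
tool_rot: [0.131, 0.991, 0.0, -0.0]
force: [0.0, 0.1, -6.7]
finger_gap: 0.0259
grip_force: 45.0
```

Request:
{"fn": "apply_moves", "kwargs": {
  "grip": [-1,-1,-1,-1],
  "translation": [
    [0,0,0.02],
    [0,0,0.02],
    [0,0,0],
    [0,0,0]
  ],
  "twist": [0,0,0,0]
}}

```text
t: 12.58
tcp_pos: [0.4914, -0.1639, 0.1681]
tool_rot: [0.131, 0.991, 0.0, 0.001]
force: [-6.4, 2.1, 14.2]
finger_gap: 0.0257
grip_force: 45.0
```

Floor contact at the expected height. Releasing with a small opening.

Request:
{"fn": "apply_moves", "kwargs": {
  "grip": [-0.17,-0.17,-0.17,-0.17],
  "translation": [
    [0,0,0],
    [0,0,0],
    [0,0,0],
    [0,0,0]
  ],
  "twist": [0,0,0,0]
}}

```text
t: 13.08
tcp_pos: [0.4912, -0.1638, 0.1665]
tool_rot: [0.131, 0.991, -0.0, 0.0]
force: [0.3, 0.0, -0.2]
finger_gap: 0.0378
grip_force: 0.0
```

Request:
{"fn": "apply_moves", "kwargs": {
  "grip": [-0.17,-0.17,-0.17,-0.17,-0.17,-0.17,-0.17,-0.17],
  "translation": [
    [0,0,-0.1],
    [0,0,-0.2],
    [0,0,-0.5],
    [0,0,-0.5],
    [0,0,-0.6],
    [0,0,-0.6],
    [0,0,-0.6],
    [0,0,0]
  ],
  "twist": [0,0,0,0,0,0,0,0]
}}

```text
t: 14.08
tcp_pos: [0.4922, -0.1645, 0.356]
tool_rot: [0.132, 0.991, -0.0, 0.003]
force: [-0.1, 0.8, -0.5]
finger_gap: 0.0382
grip_force: 0.0
```

```bash
python3 err.py; python3 look.py w6 .40,.535,-.19,-.12,.158,.175 .40,.52,-.26,-.2,.158,.175;  python3 - <<'E'
from h import *
for n in ('scene','top'):
    s,im,d,c=cam(n); P=cloud(d,c,pose(c,s)); im2=im
    for nm,(x0,x1,y0,y1) in dict(blue=(.43,.55,-.19,-.135),yel=(.41,.53,-.25,-.2)).items():
        m=(P[...,0]>x0)&(P[...,0]<x1)&(P[...,1]>y0)&(P[...,1]<y1)&(P[...,2]>.155)&(P[...,2]<.18); q=P[m]
        print(n,nm,len(q),np.median(q[:,2]) if len(q) else '',rect(q[:,:2]) if len(q)>5 else '')
    cv2.imwrite(f'pics/{n}6.png',im[...,::-1])
    # lid
    m=(P[...,2]>.26)&(P[...,2]<.3)&(P[...,0]>.5)&(P[...,0]<.68)&(P[...,1]>-.35)&(P[...,1]<-.1)
    q=P[m]; a=-.264; w=(q[:,:2]-[.4830,-.1925])@np.array([[np.cos(a),-np.sin(a)],[np.sin(a),np.cos(a)]])
    if len(q): print('lid box-x range',np.percentile(w[:,0],[2,50,98]),'y',np.percentile(w[:,1],[2,98]),'z',np.percentile(q[:,2],[50,98]))
E
```

```text
14.075 [ 0.4922 -0.1645  0.356 ] -0.2639 [-0.1  0.8 -0.5] [ 0.05 -0.03  0.06] 0.0 0.038191174488135374 units [ 0.016  0.009 -0.   ] twist 0.0001
t 14.075 tcp [ 0.4922 -0.1645  0.356 ] yaw -0.2639 F [-0.06  0.75 -0.54]
.40,.535,-.19,-.12,.158,.175 2480 0.1653 (array([ 490.1, -164.4]), array([25.9, 99.3]), -0.2727)
.40,.52,-.26,-.2,.158,.175 2538 0.1653 (array([ 474.3, -221.5]), array([ 26.4, 100.4]), -0.2608)
scene blue 187 0.1642261558037108 (array([ 491.3, -165.1]), array([ 29.1, 100.7]), -0.2766)
scene yel 171 0.164644268229311 (array([ 472.8, -219.8]), array([28.6, 94.9]), -0.2162)
lid box-x range [0.10230108 0.12207587 0.14079532] y [-0.07206304  0.07470857] z [0.27106102 0.28022909]
top blue 0  
top yel 0  
lid box-x range [0.09980273 0.11904071 0.13940594] y [0.05856334 0.07463178] z [0.2731947  0.28092357]
```

View pics/w6.png

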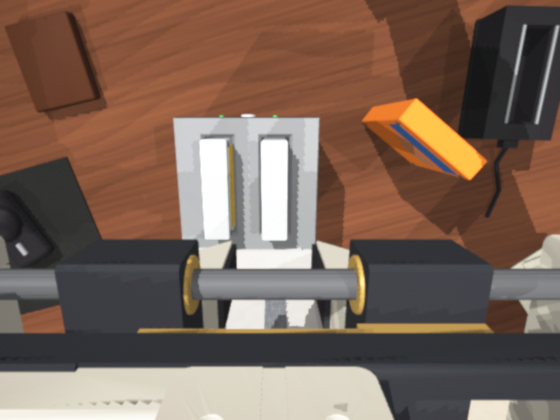

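The drive top is at 0.165, same as its neighbour, and it lies square in the slot, at (275,190) in the picture. Now the lid: close the fingers, go over it to the far side and push its outer face.

Request:
{"fn": "apply_moves", "kwargs": {
  "grip": [-1,-1,-1,-1,-1,-1,-1,-1],
  "translation": [
    [-0.3,-0.1,0],
    [-0.5,-0.1,0],
    [-0.6,-0.1,0],
    [-0.6,-0.1,0],
    [-0.5,-0.1,0],
    [-0.34,0,0],
    [0,0,0],
    [0,0,0]
  ],
  "twist": [0,0,0,0,0,0,0,0]
}}

```text
t: 15.22
tcp_pos: [0.647, -0.237, 0.3518]
tool_rot: [0.132, 0.991, 0.0, -0.001]
force: [-0.5, 0.8, 0.2]
finger_gap: 0.0006
grip_force: 0.0
```

```bash
cat > bx.py <<'E'
from h import *
s=manip.read_state(); p=np.array(s['tcp_pos']); a=-.264
w=np.array([[np.cos(a),np.sin(a)],[-np.sin(a),np.cos(a)]])@(p[:2]-[.4830,-.1925])
print(s['t'],'box x,y mm',(w*1000).round(1),'tip z',round(p[2]*1000-25,1),'yaw',round(yaw(s),3),'F',s['force'].round(1),'gap',round(s['finger_gap'],3),s['qpos'].round(2))
E
python3 bx.py
python3 - <<'E'
from h import *
s,im,d,c=cam('scene'); cv2.imwrite('pics/s7.png',cv2.resize(im[90:270,130:370,::-1],(800,600),interpolation=cv2.INTER_CUBIC))
E
```

```text
15.225 box x,y mm [169.9  -0.2] tip z 326.8 yaw -0.264 F [-0.5  0.8  0.2] gap 0.001 [-0.03  0.52  0.53  1.26 -0.26  1.43  1.78]
```

View pics/s7.png

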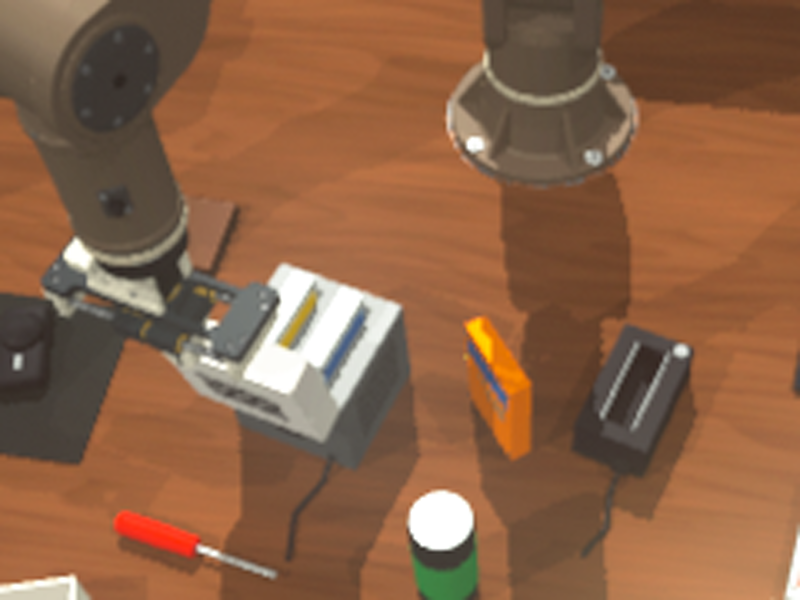

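Both labels face the same way and the drive is home. The gripper is just past the lid edge, so lower behind it.

Request:
{"fn": "apply_moves", "kwargs": {
  "grip": [-1,-1,-1,-1,-1,-1],
  "translation": [
    [-0.07,0,0.1],
    [0,0,0.3],
    [0,0,0.4],
    [0,0,0.35],
    [0,0,0.1],
    [0,0,0]
  ],
  "twist": [0,0,0,0,0,0]
}}

```text
t: 16.02
tcp_pos: [0.6518, -0.2381, 0.2777]
tool_rot: [0.131, 0.991, 0.0, -0.0]
force: [-0.1, -0.0, -0.9]
finger_gap: 0.0006
grip_force: 0.0
```

```bash
python3 bx.py
```

```text
16.025 box x,y mm [1.748e+02 1.000e-01] tip z 252.7 yaw -0.263 F [-0.1 -0.  -0.9] gap 0.001 [-0.03  0.56  0.51  1.37 -0.28  1.28  1.8 ]
```

Request:
{"fn": "apply_moves", "kwargs": {
  "grip": [-1,-1,-1,-1,-1,-1,-1,-1],
  "translation": [
    [0.1,0,0],
    [0.13,0,0.02],
    [0.13,0,0.02],
    [0.13,0,0],
    [0.13,0,0],
    [0.13,0,0],
    [0.13,0,0],
    [0,0,0]
  ],
  "twist": [0,0,0,0,0,0,0,0]
}}

```text
t: 17.02
tcp_pos: [0.5997, -0.2241, 0.2749]
tool_rot: [0.132, 0.991, 0.0, -0.001]
force: [-0.2, 0.3, -0.2]
finger_gap: 0.0004
grip_force: 0.0
```

```bash
python3 bx.py
```

```text
17.025 box x,y mm [ 1.209e+02 -1.000e-01] tip z 249.9 yaw -0.264 F [-0.2  0.3 -0.2] gap 0.0 [-0.06  0.47  0.52  1.53 -0.24  1.21  1.8 ]
```

Request:
{"fn": "apply_moves", "kwargs": {
  "grip": [-1,-1,-1,-1,-1,-1],
  "translation": [
    [0.16,0,-0.04],
    [0.16,0,-0.04],
    [0.2,0,-0.02],
    [0.2,0,-0.01],
    [0.2,0,0.02],
    [0,0,0]
  ],
  "twist": [0,0,0,0,0,0]
}}

```text
t: 17.77
tcp_pos: [0.5463, -0.2097, 0.2806]
tool_rot: [0.132, 0.991, 0.0, -0.0]
force: [1.1, -0.1, 0.0]
finger_gap: 0.0005
grip_force: 0.0
```

```bash
python3 bx.py
cat > lid.py <<'E'
from h import *
# angle of the lid's outer top face, from the scene cloud: line fit to the end of the lid free of the gripper
s,im,d,c=cam('scene'); P=cloud(d,c,pose(c,s)).reshape(-1,3); P=P[d.reshape(-1)>0]; a=-.264
w=(P[:,:2]-[.4830,-.1925])@np.array([[np.cos(a),np.sin(a)],[-np.sin(a),np.cos(a)]]).T*1000
m=(w[:,1]>35)&(w[:,1]<70)&(w[:,0]>-85)&(w[:,0]<150)&(P[:,2]>.14)&(P[:,2]<.3)
x=w[m,0]-72; z=P[m,2]*1000-135
from collections import Counter
best=max((((abs(x*np.sin(t)+z*np.cos(t)-40)<3).sum(),t) for t in np.arange(0,1.85,.01)))
print('lid angle',best, 'max z',np.percentile(z,99)+135)
cv2.imwrite('pics/lid.png',cv2.resize(im[100:280,140:340,::-1],(600,540),interpolation=cv2.INTER_CUBIC))
E
python3 lid.py
```

```text
17.775 box x,y mm [65.6 -0.1] tip z 255.6 yaw -0.264 F [ 1.1 -0.1  0. ] gap 0.001 [-0.1   0.37  0.53  1.66 -0.2   1.16  1.78]
lid angle (np.int64(246), np.float64(1.1)) max z 275.44408112551525
```

Lid angle is 1.1, following as planned. Carrying on down the arc.

Request:
{"fn": "apply_moves", "kwargs": {
  "grip": [-1,-1,-1,-1,-1,-1,-1,-1],
  "translation": [
    [0.2,0,0.03],
    [0.19,0,0.06],
    [0.19,0,0.07],
    [0.18,0,0.1],
    [0.17,0,0.11],
    [0.15,0,0.13],
    [0.15,0,0.14],
    [0,0,0]
  ],
  "twist": [0,0,0,0,0,0,0,0]
}}

```text
t: 18.82
tcp_pos: [0.4752, -0.1905, 0.2413]
tool_rot: [0.132, 0.991, 0.0, -0.001]
force: [0.4, 0.5, -0.9]
finger_gap: 0.0006
grip_force: 0.0
```

```bash
python3 bx.py; python3 lid.py
```

```text
18.825 box x,y mm [-8.1 -0.1] tip z 216.3 yaw -0.264 F [ 0.4  0.5 -0.9] gap 0.001 [-0.14  0.27  0.53  1.89 -0.16  1.02  1.76]
lid angle (np.int64(264), np.float64(0.38)) max z 298.2236153558907
```

Request:
{"fn": "apply_moves", "kwargs": {
  "grip": [-1,-1,-1,-1,-1,-1,-1],
  "translation": [
    [0.12,0,0.16],
    [0.12,0,0.17],
    [0.09,0,0.16],
    [0.08,0,0.16],
    [0,0,0.05],
    [0,0,0],
    [0,0,0]
  ],
  "twist": [0,0,0,0,0,0,0]
}}

```text
t: 19.75
tcp_pos: [0.4513, -0.184, 0.2002]
tool_rot: [0.132, 0.991, 0.001, -0.001]
force: [-7.0, 2.9, 11.9]
finger_gap: 0.0003
grip_force: 6.1
```

```bash
python3 bx.py; python3 lid.py
```

```text
19.75 box x,y mm [-32.9  -0.1] tip z 175.2 yaw -0.264 F [-7.   2.9 11.9] gap 0.0 [-0.13  0.28  0.52  2.   -0.18  0.91  1.78]
lid angle (np.int64(239), np.float64(0.0)) max z 286.1628401258861
```

Shut, pressing with 12 N. A touch more, then retreat and check.

Request:
{"fn": "apply_moves", "kwargs": {
  "grip": [-1,-1,-1],
  "translation": [
    [0,0,0.02],
    [0,0,0],
    [0,0,0]
  ],
  "twist": [0,0,0]
}}

```text
t: 20.18
tcp_pos: [0.4513, -0.1841, 0.2]
tool_rot: [0.132, 0.991, 0.001, -0.001]
force: [-12.0, 5.2, 27.0]
finger_gap: 0.0007
grip_force: 13.4
```

Request:
{"fn": "apply_moves", "kwargs": {
  "grip": [-1,-1,-1,-1,-1,-1,-1,-1],
  "translation": [
    [0,0,-0.2],
    [0,0,-0.4],
    [0,0,-0.6],
    [0,0,-0.6],
    [0,0,-0.6],
    [0,0,-0.3],
    [0,0,0],
    [0,0,0]
  ],
  "twist": [0,0,0,0,0,0,0,0]
}}

```text
t: 21.18
tcp_pos: [0.4522, -0.1842, 0.36]
tool_rot: [0.131, 0.991, 0.0, -0.001]
force: [-0.5, 0.2, -0.7]
finger_gap: 0.0007
grip_force: 0.0
```

```bash
python3 bx.py; python3 lid.py
python3 - <<'E'
from h import *
s,im,d,c=cam('wrist'); P=cloud(d,c,pose(c,s)); a=-.264
w=(P[...,:2]-[.4830,-.1925])@np.array([[np.cos(a),np.sin(a)],[-np.sin(a),np.cos(a)]]).T*1000
m=(abs(w[...,0])<65)&(abs(w[...,1])<65)&(P[...,2]<.22)&(P[...,2]>.15); k=np.polyfit(w[m][:,0],P[m][:,2]*1000,1); print(m.sum(),'slope',k)
s,im,d,c=cam('scene'); cv2.imwrite('pics/end.png',im[...,::-1])
E
```

```text
21.175 box x,y mm [-31.9  -0. ] tip z 335.0 yaw -0.264 F [-0.5  0.2 -0.7] gap 0.001 [-0.2   0.12  0.55  1.75 -0.07  1.29  1.67]
lid angle (np.int64(267), np.float64(0.0)) max z 179.56600939543094
10208 slope [4.43027074e-03 1.75610192e+02]
```

View pics/end.png

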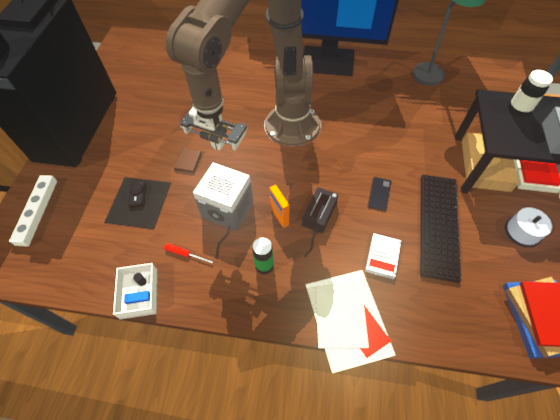

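The lid is flat (top at 175.6 mm, slope 0.004) and shut at (222,190). The dock is empty and the bystanders look unmoved. Handing in.

```bash
python3 -c "
from station import manip; print(manip.hand_in())"
```

```text
the job is handed in; nothing more can be done
None
```

The blue-label drive is fully home in the empty bay with its label the same way as its neighbour's, the lid is shut, and the job is handed in; the hand-in call returned no verdict.

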